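# Close the washing pot and zero the batch counter

## Task

Get the parts washer ready for its next batch: first close the blue washing pot with its white lid, turned so that both lugs drop into the notches of the rim and the lid sits fully down and flush. Then turn the black pointer knob of the grey batch counter back (anticlockwise seen from above) to its zero stop at the red mark, and let go. Leave the other jars, cups and tools on the bench where they are.

Things in the scene. Friction and masses are not known exactly. Their poses are not given: they have to be found in the camera images.
- lid_grip (a point): Grip point of the loose white lid (0.15 kg): on its axis, 48 mm above its underside and 12 mm below the top of its orange grip bar (64 long, 14 wide, 38 mm high). Own x runs along the bar, z up. At first the lid stands upright on the bench. It is the same after a half turn
- lid_seat (a point): Centre of the underside of the lid's disc (radius 57, 8 mm thick), 34 mm below lid_grip; same axes. Below: plug 14 mm deep, radius 43.5 tapering to 38 mm; two orange lugs on own x, one at each end, 49 to 57 mm from the centre, 10 wide, 9 mm deep. At pot_rim when fully seated, 9 mm above it while the lugs stand on the rim
- pot_rim (a point): Centre of the blue pot's mouth, level with its rim top, 80 mm above the bench; pot fixed, on a steel foot of radius 75 mm. Rim radius 46 inside, 58 mm outside. z up; own x runs through two opposite notches in the rim, 16 mm wide inside, flaring to 23, 15 deep, with yellow marks. A seated lid has play of 2.5 mm sideways, 3 degrees in turn
- knob_grip (a point): Grip point of the counter's black knob, on its upright axis, 82 mm above the bench, 12 mm below the top of its bar (46 long, 14 wide, 38 mm high; on a disc of radius 24 mm, top 26 mm below this point). Own x runs along the bar to the end with the red pointer and turns with the knob; z up. Fixed grey box below: 125 x 110 x 45 mm
- knob (a joint): Angle of the knob in rad: 0 at the zero stop, its pointer at the wide red mark of the dial; grows clockwise seen from above, up to 4.8; starts between 1.1 and 3.6. It turns against light friction (about 0.05 N m), stays where it is left and cannot turn below 0
- jar_amber: Bystander: amber glass jar, radius 30 mm, 75 mm tall; origin at the centre of its underside
- cup_a: Bystander: clear plastic cup, rim radius 32 mm, 60 mm tall; origin at the centre of its underside
- jar_white: Bystander: white jar, radius 34 mm, 65 mm tall; origin at the centre of its underside
- cup_b: Bystander: glass cup, rim radius 34 mm, 60 mm tall; origin at the centre of its underside
- brush: Bystander: brush lying on the bench, 170 mm long, 20 mm high; origin at the centre of its underside
- plain_cap: Bystander: black cap lying flat, radius 30 mm, 12 mm high; origin at the centre of its underside
- driver: Bystander: green-handled screwdriver lying on the bench, 160 mm long, 26 mm high; origin at the centre of its underside
There are look-alikes about, which are no part of the job. Leave any purple look-alike of the part that bears lid_grip alone. What is shaped like the part that bears pot_rim but turquoise is not meant.

How it is judged:
By the outcome, as a careful person would: the job done as asked, in the order asked, and still so for the second after the job is handed in, with the robot touching nothing.
It also fails if it takes over 70 s, if anything falls off the work surface, if the arm or the gripper's body presses on something with over 40 N, if the wrist force passes 120 N, or if a joint passes its speed limit or range.

## Robot

A 7-joint arm with a two-finger parallel gripper is mounted at the origin on the work surface. World frame = base frame: x ahead of the robot, y to its left, z up, the work surface at z = 0. Lengths are in m, angles in rad, forces in N, time in s.
With the tool pointing down it reaches from about 0.425 to 0.875 m from the base axis. Payload 9.9 kg.
Tool frame: the origin (TCP) lies midway between the tips of the shut fingers; the grasp point (between the pads) lies 19 mm behind it; x points along the fingers, z is the direction in which the jaws open and shut, and the axes are right-handed (so a half turn about x gives the same grasp; the last joint's range is limited). The gripper opens to 85 mm and grips with 20 to 120 N. Pads are 22 mm wide; open, the fingers measure 114 mm over their backs; the gripper's body (76 mm by 85 mm) begins 54 mm behind the grasp point. The pads swing forward as they close: fully open they stand 13 mm farther back than shut.
Start: joints at [-1.418, 0.576, 0.025, 1.437, -0.015, 1.129, -0.057], TCP at [0.158, 0.656, 0.231] pointing down, gripper open.
Joint ranges: [-2.76, 2.76], [-0.34, 2.15], [-1.52, 1.57], [0.19, 2.46], [-1.09, 4.23], [0.17, 1.99], [-2.82, 2.82]. Speed limits (rad/s): [2.22, 2.22, 3.01, 3.01, 3.14, 3.14, 3.14].

## Interface

Orientations are given as a rotation vector (axis times angle).
In Python, from plant import telemetry, get_image, ticket, look_for gives the robot as it stands.
- The arm moves only by the tool drive_tool, never from a script. Its argument "steps" is a list of rows, each a list of 7 numbers: the opening, from 0 (shut) to 1 (fully open), then the shift along the tool's x, y, z in cm, then the turn, a rotation vector about the tool's x, y, z in rad. In form: [[jaw, x, y, z, rx, ry, rz], ...]. A call has 1 to 5 rows; each row shifts and turns the commanded pose from where the row before left it, along the tool's axes as they then stand; what a row does not reach is not made up. A row lasts 1/10 s, in which the tool goes at most 50 mm and 8.59 degrees, less where a joint would pass 70% of its speed; a pose out of reach is approached as far as the arm can. A call is refused whole if a number of a shift passes 5 or a number of a turn 0.15, either way. A call with a gripper value outside its range is refused whole. The fingers move at their own pace and stop on an object; the grip force is fixed at half the most. Time passes only in rows, so rows that do not move let the fingers close. It gives the time, the measured TCP pose, the force and the opening at its end, in the units of the state.
- telemetry.get_obs(): the state, without advancing time (a new reading comes with each control period).
- get_image(name): name is "side" or "top" or "wrist"; returns a dict with "image" (480x640x3 uint8, red, green, blue), "z_map" (480x640 float32, m along the optical axis (not along the pixel's ray), 0 where there is no reading), "fx", "fy", "cx", "cy" (pixels), "k1" (the pictures are not rectified: a ray, as slopes to the right and down, at radius r is drawn at 1 + k1 r^2 times it, then the intrinsics apply), "world_from_camera" (4x4, takes a point from camera to world coordinates). Camera axes: x right, y up, looking along -z (the intrinsics and any distortion apply to the point x, -y, -z); pixel columns grow to the right and rows downward; lengths in m; the calibration is good to about 2 mm. A picture is of the moment at which its call begins.
- ticket.hand_in(): hands the job in, once; it reports no verdict.
Trained networks look in the newest picture that a camera, given by its name, has taken for a name from the list of things; names that differ only in an ending like _2 or _b are one class to them, and where a whole thing is asked for, a point or a joint stands for the part that bears it (a point fixed in the world has none). Each returns a list of dicts, best first, with "conf" (0 to 1); they miss things now and then, are a little off and sometimes report something else, mostly with a low value. They report only what shows in the picture. A call takes as long as a camera call. They do not tell look-alikes from the thing itself.
- look_for(target, camera): "location" ([x, y, z] in m, in the coordinates of the camera as it stood for that picture, good to about 4 mm: the middle of the surface that is visible of it).
The state is a dict: "time": time; "q": joint angles; "joint_velocities": joint speeds; "tau": joint torques, N m; "tool_pos": TCP position; "tool_rot": TCP orientation; "contact_force": force on the tool from outside, world axes, zero at the start; "torque": the same for the moment, N m; "width": finger opening in m.
Only numpy, scipy, OpenCV 4.12 (cv2) and the standard library are available. Lean on these libraries where they do the work, as an engineer would, in place of code of your own. Each camera call takes 0.05 s, during which the arm holds its last target. There are 200 camera calls.

## Working session

There is one attempt and no reset: what is moved stays moved. The work goes in short steps, Python scripts to look and compute and a tool call to move; the robot and the scene stay as the last step left them, time stands still between calls to the robot, and variables do not carry over. Pictures are saved under pics/ and viewed, about 8 in all and at most 12, crops included, and the job is handed in when it is done.

Besides the shell and the picture viewer there is one more tool, called after "Emit:" by a JSON object that holds its "op" and its "data", one argument or row to a line. drive_tool: Moves the arm, as the interface text tells. Its arguments: {"type":"object","properties":{"steps":{"type":"array","items":{"type":"array","items":{"type":"number"}}}},"required":["steps"]}

```bash
mkdir -p pics; ls; cat > h.py <<'E'
import numpy as np,cv2
from plant import telemetry,get_image,ticket,look_for
from scipy.spatial.transform import Rotation as R
def cloud(d):
    v,u=np.mgrid[0:480,0:640].astype(float)
    K=np.array([[d['fx'],0,d['cx']],[0,d['fy'],d['cy']],[0,0,1.]])
    p=cv2.undistortPoints(np.stack([u.ravel(),v.ravel()],1)[:,None],K,np.array([d['k1'],0,0,0.]))[:,0].reshape(480,640,2)
    z=d['z_map']; T=np.array(d['world_from_camera'])
    P=np.stack([p[...,0]*z,-p[...,1]*z,-z],-1)@T[:3,:3].T+T[:3,3]
    P[z<=0]=np.nan
    return P
def pix(d,w):
    T=np.linalg.inv(np.array(d['world_from_camera']));c=T[:3,:3]@np.asarray(w)+T[:3,3]
    x,y=c[0]/-c[2],-c[1]/-c[2];s=1+d['k1']*(x*x+y*y)
    return d['cx']+d['fx']*x*s,d['cy']+d['fy']*y*s
def save(n,im): cv2.imwrite('pics/'+n+'.png',cv2.cvtColor(im,cv2.COLOR_RGB2BGR))
E
python3 - <<'E'
from h import *
o=telemetry.get_obs();print({k:np.round(v,3) for k,v in o.items()})
ims=[]
for c in ['top','side']:
    d=get_image(c);ims.append(d['image']);np.save(c+'.npy',d,allow_pickle=True)
    T=np.array(d['world_from_camera']);print(c,d['fx'],d['k1'],T.round(2).tolist())
    for t in ['lid_grip','pot_rim','knob_grip']:
        for r in look_for(t,c): 
            w=T[:3,:3]@np.array(r['location'])+T[:3,3]; print(t,round(r['conf'],2),w.round(3),np.round(pix(d,w)))
save('top',ims[0]);save('side',ims[1])
E
```

```text
pics
{'time': np.float64(0.0), 'q': array([-1.418,  0.577,  0.025,  1.438, -0.015,  1.129, -0.057]), 'joint_velocities': array([-0.   , -0.001,  0.   , -0.002, -0.   ,  0.001,  0.002]), 'tau': array([-0.0000e+00, -7.6577e+01,  2.2500e+00, -2.8596e+01,  1.5000e-02,
        1.3000e-02,  0.0000e+00]), 'tool_pos': array([0.158, 0.656, 0.23 ]), 'tool_rot': array([-1.034,  1.313,  1.032]), 'contact_force': array([-1.367,  0.186,  0.36 ]), 'torque': array([-0.011,  0.042, -0.023]), 'width': np.float64(0.085)}
top 498.8446498654701 -0.012428570833011139 [[-0.01, 0.99, -0.11, 0.42], [-1.0, -0.01, -0.01, 0.15], [-0.02, 0.11, 0.99, 1.29], [0.0, 0.0, 0.0, 1.0]]
lid_grip 0.82 [0.389 0.017 0.022] [383. 313.]
lid_grip 0.6 [ 0.555 -0.011  0.023] [392. 248.]
lid_grip 0.16 [ 0.533 -0.24   0.066] [487. 253.]
pot_rim 0.83 [0.504 0.231 0.012] [298. 269.]
pot_rim 0.59 [0.416 0.618 0.02 ] [146. 305.]
knob_grip 0.76 [ 0.533 -0.243  0.065] [489. 253.]
side 483.9697008160014 0.002277505983763477 [[0.98, 0.14, -0.12, 0.45], [-0.18, 0.72, -0.68, -0.64], [-0.01, 0.68, 0.73, 0.96], [0.0, 0.0, 0.0, 1.0]]
lid_grip 0.84 [ 0.388 -0.003  0.023] [254. 325.]
lid_grip 0.59 [ 0.544 -0.025  0.021] [323. 323.]
pot_rim 0.75 [0.413 0.583 0.039] [247. 163.]
pot_rim 0.63 [0.507 0.196 0.037] [294. 250.]
knob_grip 0.86 [ 0.529 -0.256  0.071] [337. 411.]
```

View pics/top.png

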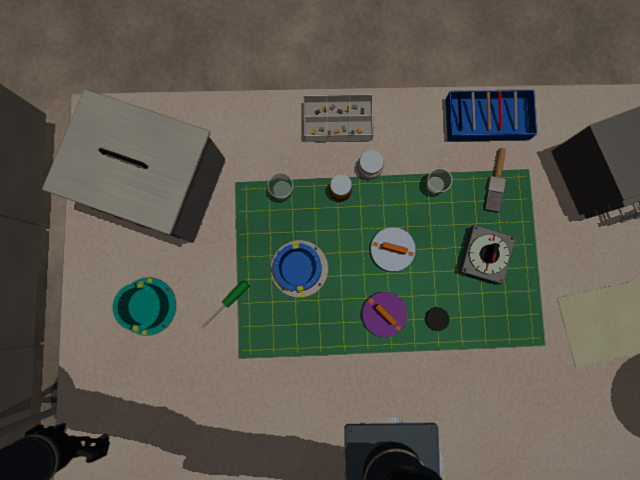

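View pics/side.png

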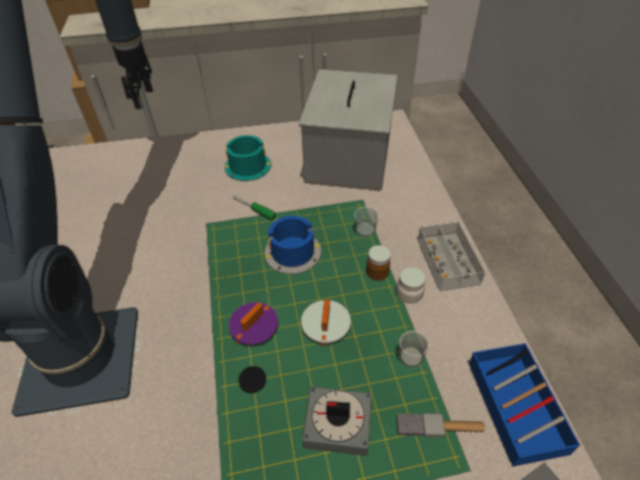

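The candidates in the top view:
- **Lids:** white at (393,249) and purple at (384,314). The white one is meant.
- **Pots:** blue at (298,268) and turquoise at (145,305). The blue one is meant.
- **Counter:** at (489,253).

Next I'll measure them and check an enlarged crop.

```bash
cat >> h.py <<'E'
def ang(p): # principal axis angle deg, centre of bounding rect
    (c,s,a)=cv2.minAreaRect((p[:,:2]*1000).astype(np.float32)); 
    b=cv2.boxPoints((c,s,a)); e=[b[1]-b[0],b[2]-b[1]]; l=max(e,key=np.linalg.norm)
    return np.round(np.array(c),1),np.round(s,1),round(float(np.degrees(np.arctan2(l[1],l[0]))%180),1)
E
python3 - <<'E'
from h import *
for c in ['top','side']:
    d=np.load(c+'.npy',allow_pickle=True).item();P=cloud(d);hsv=cv2.cvtColor(d['image'],cv2.COLOR_RGB2HSV);H,S,V=[hsv[...,i].astype(int) for i in range(3)]
    def near(x,y,r): return np.hypot(P[...,0]-x,P[...,1]-y)<r
    lid=near(.55,-.013,.075)
    bar=lid&(P[...,2]>.047)&(H<18)&(S>120); print(c,'bar',bar.sum(),ang(P[bar]),np.nanmedian(P[bar][:,2]))
    w=lid&(P[...,2]>.010)&(P[...,2]<.035); (q,r)=cv2.minEnclosingCircle((P[w][:,:2]*1000).astype(np.float32));print('disc',np.round(q,1),r)
    pot=near(.505,.225,.09); rim=pot&(P[...,2]>.073)&(P[...,2]<.09);(q,r)=cv2.minEnclosingCircle((P[rim][:,:2]*1000).astype(np.float32));print('rim',np.round(q,1),r,np.median(P[rim][:,2]))
    ye=pot&(H>20)&(H<35)&(S>130)&(V>100)&(P[...,2]>.04); p=P[ye]; 
    print('yellow',len(p)); 
    for s in (p[:,1]>np.mean(p[:,1]),p[:,1]<=np.mean(p[:,1])): print(np.median(p[s],0).round(4) if s.any() else None,s.sum())
    kn=near(.533,-.245,.08); top=kn&(P[...,2]>.083); print('kbar',top.sum(),ang(P[top]),np.nanmedian(P[top][:,2]) if top.any() else 0)
    box=kn&(P[...,2]>.035)&(P[...,2]<.052); print('box',ang(P[box]))
    red=kn&((H<8)|(H>172))&(S>120)&(V>60); 
    n,l,st,ce=cv2.connectedComponentsWithStats(red.astype(np.uint8))
    for i in range(1,n): print('red',st[i][4],ce[i].round(),np.nanmedian(P[l==i],0).round(3))
a=np.load('top.npy',allow_pickle=True).item()['image'];
f=lambda x:cv2.resize(x,(400,300),interpolation=cv2.INTER_CUBIC)
b=np.load('side.npy',allow_pickle=True).item()['image']
save('crop',np.vstack([np.hstack([f(a[234:294,258:338]),f(a[219:279,353:433])]),np.hstack([f(a[224:284,449:529]),f(b[375:450,290:390])])]))
E
```

```text
top bar 148 (array([551.5, -11.9]), array([63.3, 13.6]), 74.5) 0.05907301542954335
disc [551.7 -12.1] 57.00026321411133
rim [505.9 229. ] 58.68816375732422 0.07960215449180041
yellow 48
[0.5599 0.2341 0.0649] 25
[0.4535 0.2226 0.0639] 23
kbar 124 (array([ 533.4, -248.6]), array([15.5, 45.6]), 165.8) 0.09243329642266962
box (array([ 532.9, -249.2]), array([112.2, 126.7]), 162.6)
red 11 [493. 238.] [ 0.572 -0.262  0.048]
red 18 [494. 257.] [ 0.521 -0.247  0.094]
red 13 [487. 266.] [ 0.502 -0.242  0.052]
side bar 139 (array([550.6, -19. ]), array([63.9, 12.7]), 74.9) 0.05838196682218144
disc [550.6 -17.7] 57.68376159667969
rim [506.1 224. ] 60.767765045166016 0.07748968534202227
yellow 0
None 0
None 0
kbar 215 (array([ 532.2, -253.4]), array([15.3, 45.2]), 166.4) 0.09200287026585552
box (array([ 532.2, -253.8]), array([111.3, 125.8]), 163.2)
red 38 [331. 404.] [ 0.52  -0.25   0.093]
red 19 [321. 413.] [ 0.501 -0.245  0.051]
red 13 [359. 417.] [ 0.571 -0.265  0.048]
  return _methods._mean(a, axis=axis, dtype=dtype,
  ret = ret.dtype.type(ret / rcount)
```

View pics/crop.png

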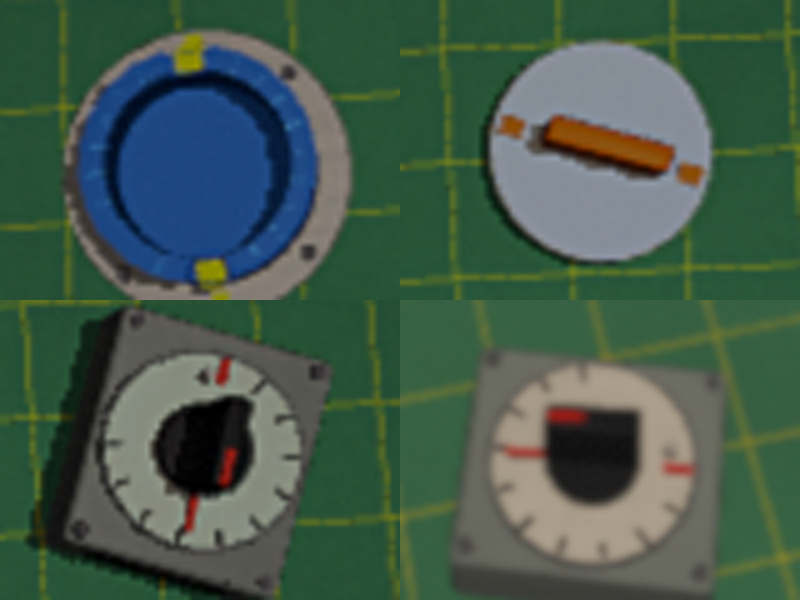

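The crop confirms the white lid, with orange lugs along its bar, and the blue pot with yellow notches at 12 and 6 o'clock. On the dial, the wide red mark with the arrow sits at the top. The pointer is at the bottom, next to the thin second red mark, so roughly 3.1 rad from zero.

```bash
cat >> h.py <<'E'
def to(tgt,yaw=None):
    """tool-axis shift in cm to reach world tgt (TCP), and turn about tool x to bring jaw axis to yaw deg (mod 180)"""
    o=telemetry.get_obs();M=R.from_rotvec(o['tool_rot']).as_matrix();p=np.array(o['tool_pos'])
    z=M[:,2];cy=np.degrees(np.arctan2(z[1],z[0]));print('t',o['time'],'pos',p.round(4),'x',M[:,0].round(3),'jaw yaw',round(cy,1),'q7',round(o['q'][6],3),'w',o['width'],'F',np.round(o['contact_force'],1))
    print('shift cm',(M.T@(np.array(tgt)-p)*100).round(2))
    if yaw is not None:
        dy=(yaw-cy+90)%180-90; print('rx',round(-np.radians(dy),3),'or',round(-np.radians(dy-180*np.sign(dy)),3))
E
python3 -c "
from h import *
to([.551,-.014,.25],164.5)"
```

```text
t 0.4 pos [0.1583 0.6561 0.2312] x [-0. -0. -1.] jaw yaw 76.4 q7 -0.057 w 0.08583741894704718 F [ 0.9  0.5 -0.5]
shift cm [ -1.87 -53.89 -55.93]
rx -1.537 or 1.605
```

Emit:
{"op": "drive_tool", "data": {
  "steps": [
    [1,0,-3.4,-3.5,0,0,0],
    [1,0,-3.4,-3.5,0,0,0],
    [1,0,-3.4,-3.5,0,0,0],
    [1,0,-3.4,-3.5,0,0,0],
    [1,0,-3.4,-3.5,0,0,0]
  ]
}}

```text
time: 0.9
tool_pos: [0.2833, 0.4444, 0.2315]
tool_rot: [-1.033, 1.311, 1.033]
contact_force: [1.1, 0.2, -0.2]
width: 0.0854
```

Emit:
{"op": "drive_tool", "data": {
  "steps": [
    [1,0,-3.4,-3.5,0,0,0],
    [1,0,-3.4,-3.5,0,0,0],
    [1,0,-3.4,-3.5,0,0,0],
    [1,0,-3.4,-3.5,0,0,0],
    [1,0,-3.4,-3.5,0,0,0]
  ]
}}

```text
time: 1.4
tool_pos: [0.4075, 0.2344, 0.2317]
tool_rot: [-1.033, 1.311, 1.033]
contact_force: [0.8, 1.1, -0.4]
width: 0.0854
```

Emit:
{"op": "drive_tool", "data": {
  "steps": [
    [1,0,-3.4,-3.5,0,0,0],
    [1,0,-3.4,-3.5,0,0,0],
    [1,0,-3.4,-3.5,0,0,0],
    [1,0,-3.4,-3.5,0,0,0],
    [1,0,-3.4,-3.5,0,0,0]
  ]
}}

```text
time: 1.9
tool_pos: [0.5318, 0.0244, 0.2316]
tool_rot: [-1.033, 1.311, 1.033]
contact_force: [0.2, 1.3, -0.6]
width: 0.0852
```

Emit:
{"op": "drive_tool", "data": {
  "steps": [
    [1,0,-2.5,-2.5,0.14,0,0],
    [1,0,0,0,0.14,0,0],
    [1,0,0,0,0.14,0,0],
    [1,0,0,0,0.14,0,0],
    [1,0,0,0,0.14,0,0]
  ]
}}

```text
time: 2.4
tool_pos: [0.5494, -0.0041, 0.2314]
tool_rot: [-0.492, 1.514, 0.492]
contact_force: [-0.0, -0.3, 0.3]
width: 0.0856
```

Emit:
{"op": "drive_tool", "data": {
  "steps": [
    [1,0,0,0,0.14,0,0],
    [1,0,0,0,0.14,0,0],
    [1,0,0,0,0.14,0,0],
    [1,0,0,0,0.14,0,0],
    [1,0,0,0,0.14,0,0]
  ]
}}

```text
time: 2.9
tool_pos: [0.5495, -0.0039, 0.2315]
tool_rot: [0.056, 1.57, -0.056]
contact_force: [-0.4, 0.7, -0.1]
width: 0.0851
```

Emit:
{"op": "drive_tool", "data": {
  "steps": [
    [1,0,0,0,0.14,0,0],
    [1,0,0,0,0.06,0,0],
    [1,0,0,0,0,0,0]
  ]
}}

```text
time: 3.2
tool_pos: [0.5494, -0.0038, 0.2313]
tool_rot: [0.209, 1.561, -0.209]
contact_force: [-0.2, -0.5, 0.2]
width: 0.0857
```

```bash
python3 - <<'E'
from h import *
d=get_image('wrist');save('w1',d['image']);np.save('w1.npy',d,allow_pickle=True)
print(np.array(d['world_from_camera']).round(3).tolist(),d['fx'])
P=cloud(d);hsv=cv2.cvtColor(d['image'],cv2.COLOR_RGB2HSV);H,S,V=[hsv[...,i].astype(int) for i in range(3)]
near=np.hypot(P[...,0]-.551,P[...,1]+.014)<.075
b=near&(P[...,2]>.05)&(P[...,2]<.075)&(H<18)&(S>120);print(b.sum(),ang(P[b]) if b.any() else '',np.median(P[b][:,2]))
to([.551,-.014,.25],164.5)
E
```

```text
[[0.965, 0.25, 0.083, 0.57], [-0.263, 0.916, 0.303, 0.074], [0.0, -0.314, 0.949, 0.374], [0.0, 0.0, 0.0, 1.0]] 348.88119215667535
943 (array([551. , -15.2]), array([63.8, 13.1]), 74.7) 0.05929882897278255
t 3.25 pos [ 0.5494 -0.0038  0.2313] x [-0. -0. -1.] jaw yaw -15.1 q7 -0.006 w 0.08543410246440437 F [-0.8 -0.5 -0.3]
shift cm [-1.87 -0.94  0.42]
rx 0.006 or -3.135
```

View pics/w1.png

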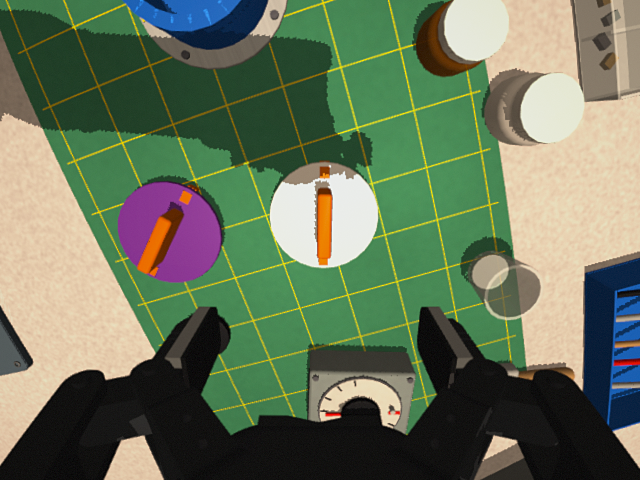

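The white lid at (324,215) lines up with the jaws. The purple one is clear of the path, at (170,232).

Emit:
{"op": "drive_tool", "data": {
  "steps": [
    [1,1,-1.0,0.45,0,0,0],
    [1,5,0,0,0,0,0],
    [1,4,0,0,0,0,0],
    [1,4,0,0,0,0,0],
    [1,0,0,0,0,0,0]
  ]
}}

```text
time: 3.75
tool_pos: [0.5479, -0.0154, 0.0868]
tool_rot: [0.208, 1.569, -0.21]
contact_force: [-1.1, -0.3, -0.2]
width: 0.0854
```

Emit:
{"op": "drive_tool", "data": {
  "steps": [
    [1,3,0,0,0,0,0],
    [1,2,0,0,0,0,0],
    [1,1.1,0,0,0,0,0],
    [1,0,0,0,0,0,0]
  ]
}}

```text
time: 4.15
tool_pos: [0.5511, -0.0153, 0.0304]
tool_rot: [0.209, 1.561, -0.209]
contact_force: [-0.5, -0.0, -0.4]
width: 0.0856
```

Emit:
{"op": "drive_tool", "data": {
  "steps": [
    [0,0,0,0,0,0,0],
    [0,0,0,0,0,0,0],
    [0,0,0,0,0,0,0],
    [0,0,0,0,0,0,0],
    [0,0,0,0,0,0,0]
  ]
}}

```text
time: 4.65
tool_pos: [0.5513, -0.0147, 0.0307]
tool_rot: [0.209, 1.56, -0.208]
contact_force: [-2.5, 2.4, 20.1]
width: 0.0133
```

Emit:
{"op": "drive_tool", "data": {
  "steps": [
    [0,0,0,0,0,0,0],
    [0,0,0,0,0,0,0],
    [0,0,0,0,0,0,0]
  ]
}}

```text
time: 4.95
tool_pos: [0.5514, -0.0147, 0.0307]
tool_rot: [0.209, 1.56, -0.208]
contact_force: [-0.9, 0.8, 5.4]
width: 0.0129
```

Emit:
{"op": "drive_tool", "data": {
  "steps": [
    [0,-1,0,0,0,0,0],
    [0,-3,0,0,0,0,0],
    [0,-5,0,0,0,0,0],
    [0,-5,0,0,0,0,0],
    [0,-5,0,0,0,0,0]
  ]
}}

```text
time: 5.45
tool_pos: [0.5503, -0.0151, 0.2226]
tool_rot: [0.209, 1.561, -0.21]
contact_force: [0.6, 0.8, -1.2]
width: 0.0129
```

Emit:
{"op": "drive_tool", "data": {
  "steps": [
    [0,0,3.4,-2.3,0,0,0],
    [0,0,3.4,-2.3,0,0,0],
    [0,0,3.4,-2.3,0,0,0],
    [0,0,0,0,0,0,0]
  ]
}}

```text
time: 5.85
tool_pos: [0.5091, 0.108, 0.2201]
tool_rot: [0.204, 1.564, -0.201]
contact_force: [-0.4, 0.5, -1.9]
width: 0.0131
```

```bash
cat > pot.py <<'E'
from h import *
import sys
n=sys.argv[1]
d=get_image('wrist');save(n,d['image']);np.save(n+'.npy',d,allow_pickle=True)
P=cloud(d);hsv=cv2.cvtColor(d['image'],cv2.COLOR_RGB2HSV);H,S,V=[hsv[...,i].astype(int) for i in range(3)]
pot=np.hypot(P[...,0]-.506,P[...,1]-.2265)<.075
rim=pot&(P[...,2]>.076)&(P[...,2]<.085)&(H>95)&(H<125)&(S>100)
p=P[rim][:,:2];A=np.c_[2*p,np.ones(len(p))]
from scipy.optimize import least_squares
# annulus: fit by known radii 46..58
f=lambda c:np.maximum(0,np.abs(np.hypot(p[:,0]-c[0],p[:,1]-c[1])-.052)-.0045)
print('rim',len(p),least_squares(f,[.506,.2265]).x.round(4),np.round(cv2.minEnclosingCircle((p*1000).astype(np.float32)),1) if 0 else cv2.minEnclosingCircle((p*1000).astype(np.float32)),np.median(P[rim][:,2]))
ye=pot&(H>20)&(H<35)&(S>130)&(V>90)&(P[...,2]>.055)
k,l,st,ce=cv2.connectedComponentsWithStats(ye.astype(np.uint8))
for i in range(1,k):
    if st[i][4]>8: print('yel',st[i][4],ce[i].round(),np.nanmean(P[l==i],0).round(4))
m=np.hypot(*(P[...,:2]-telemetry.get_obs()['tool_pos'][:2]).transpose(2,0,1))<.08
z=telemetry.get_obs()['tool_pos'][2]
b=m&(P[...,2]>z-.03)&(P[...,2]<z+.02)&(H<18)&(S>120)&(H>3); print('held bar',b.sum(),ang(P[b]) if b.sum()>5 else '')
to([.506,.2265,.2],96.2)
E
python3 pot.py w2
```

```text
rim 6527 [0.5053 0.2256] ((504.8752746582031, 225.99806213378906), 58.4535026550293) 0.0795910525548274
yel 279 [340.  58.] [0.5582 0.2311 0.0646]
yel 240 [217. 109.] [0.4522 0.2206 0.0647]
held bar 1393 (array([508.4, 111.1]), array([107.2,  13.9]), 73.4)
t 5.9 pos [0.5101 0.1048 0.2204] x [-0.001  0.001 -1.   ] jaw yaw -14.9 q7 -0.204 w 0.012966259454759156 F [ 0.1 -0.  -0.6]
shift cm [ 2.05 11.65 -3.53]
rx 1.202 or -1.94
```

View pics/w2.png

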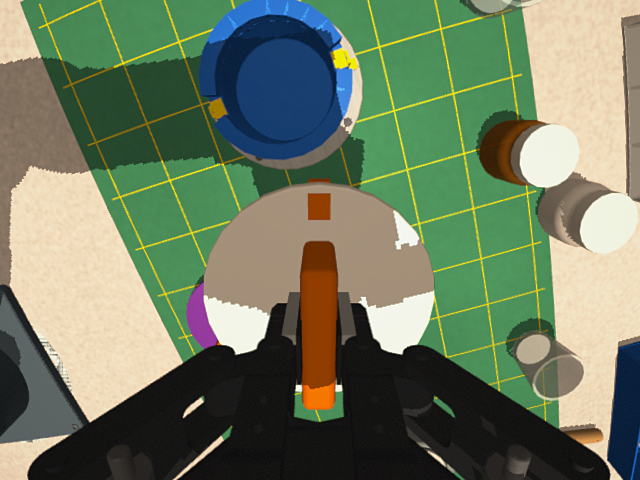

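The lid is held level and centred in the jaws, at (319,290). The pot is at (275,85), with its notches at (340,58) and (217,109). Next I turn the lid by 1.21 rad and move it over the pot.

Emit:
{"op": "drive_tool", "data": {
  "steps": [
    [0,0,0,0,0.12,0,0],
    [0,0,0,0,0.12,0,0],
    [0,0,0,0,0.12,0,0],
    [0,0,0,0,0.12,0,0],
    [0,0,0,0,0.12,0,0]
  ]
}}

```text
time: 6.4
tool_pos: [0.5114, 0.1002, 0.2207]
tool_rot: [0.681, 1.461, -0.682]
contact_force: [-0.0, 0.3, -1.8]
width: 0.0129
```

Emit:
{"op": "drive_tool", "data": {
  "steps": [
    [0,0,0,0,0.12,0,0],
    [0,0,0,0,0.12,0,0],
    [0,0,0,0,0.12,0,0],
    [0,0,0,0,0.12,0,0],
    [0,0,0,0,0.13,0,0]
  ]
}}

```text
time: 6.9
tool_pos: [0.5114, 0.1003, 0.2208]
tool_rot: [1.144, 1.249, -1.144]
contact_force: [-0.7, -0.0, -1.4]
width: 0.0131
```

Emit:
{"op": "drive_tool", "data": {
  "steps": [
    [0,0,0,0,0,0,0],
    [0,0,0,0,0,0,0]
  ]
}}

```text
time: 7.1
tool_pos: [0.5114, 0.1009, 0.2204]
tool_rot: [1.137, 1.253, -1.138]
contact_force: [-0.3, -1.2, -1.3]
width: 0.013
```

```bash
python3 -c "
from h import *
to([.505,.226,.16],-84.2)"
```

```text
t 7.1 pos [0.5114 0.1009 0.2204] x [-0.    -0.001 -1.   ] jaw yaw -84.4 q7 -1.157 w 0.012991247873801327 F [-0.3 -1.2 -1.3]
shift cm [  6.03   0.58 -12.52]
rx -0.004 or 3.138
```

Emit:
{"op": "drive_tool", "data": {
  "steps": [
    [0,0,0.2,-4.2,0,0,0],
    [0,0,0.2,-4.2,0,0,0],
    [0,0,0.2,-4.1,0,0,0],
    [0,4,0,0,0,0,0],
    [0,3,0,0,0,0,0]
  ]
}}

```text
time: 7.6
tool_pos: [0.5052, 0.2283, 0.1491]
tool_rot: [1.134, 1.256, -1.134]
contact_force: [0.7, -0.4, -1.8]
width: 0.0132
```

Emit:
{"op": "drive_tool", "data": {
  "steps": [
    [0,1.5,0,0,0,0,0],
    [0,0,0,0,0,0,0],
    [0,0,0,0,0,0,0]
  ]
}}

```text
time: 7.9
tool_pos: [0.5063, 0.2261, 0.1364]
tool_rot: [1.14, 1.252, -1.138]
contact_force: [0.5, 0.6, -0.0]
width: 0.0129
```

```bash
python3 - <<'E'
from h import *
to([.505,.226,.0967],-84.2)
ims=[]
for c,(u,v) in (('top',(298,268)),('side',(294,245))):
    d=get_image(c);ims.append(cv2.resize(d['image'][v-50:v+50,u-66:u+67],(400,300),interpolation=cv2.INTER_CUBIC))
d=get_image('wrist');ims.append(cv2.resize(d['image'],(400,300)))
save('p3',np.hstack([ims[1],ims[2]]))
E
```

```text
t 7.9 pos [0.5063 0.2261 0.1364] x [ 0.001  0.    -1.   ] jaw yaw -84.6 q7 -1.267 w 0.01292251571489468 F [ 0.5  0.6 -0. ]
shift cm [ 3.97 -0.13 -0.  ]
rx -0.007 or 3.135
```

View pics/p3.png

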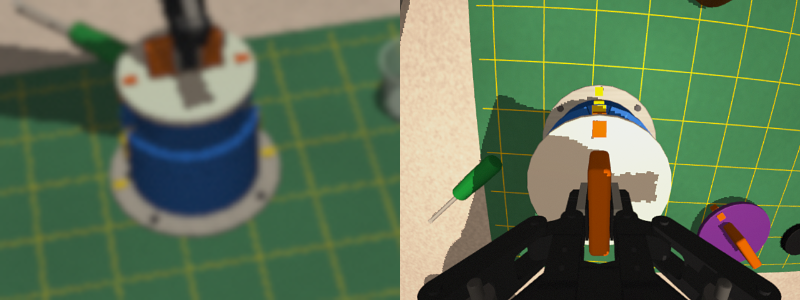

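The lid is centred over the pot. The front lug at (600,128) lines up with the yellow notch mark at (600,100). Lowering gently.

Emit:
{"op": "drive_tool", "data": {
  "steps": [
    [0,1.0,-0.1,0,0,0,0],
    [0,0.5,0,0,0,0,0],
    [0,0.5,0,0,0,0,0],
    [0,0.4,0,0,0,0,0],
    [0,0,0,0,0,0,0]
  ]
}}

```text
time: 8.55
tool_pos: [0.5042, 0.2266, 0.1106]
tool_rot: [1.138, 1.253, -1.14]
contact_force: [0.6, 0.0, -1.2]
width: 0.013
```

Emit:
{"op": "drive_tool", "data": {
  "steps": [
    [0,0.4,0,0,0,0,0],
    [0,0.3,0,0,0,0,0],
    [0,0,0,0,0,0,0],
    [0,0,0,0,0,0,0]
  ]
}}

```text
time: 8.95
tool_pos: [0.5045, 0.2266, 0.1043]
tool_rot: [1.139, 1.252, -1.139]
contact_force: [-0.2, 0.5, -0.7]
width: 0.0133
```

Emit:
{"op": "drive_tool", "data": {
  "steps": [
    [0,0.3,0,0,0,0,0],
    [0,0.3,0,0,0,0,0],
    [0,0.1,0,0,0,0,0],
    [0,0,0,0,0,0,0],
    [0,0,0,0,0,0,0]
  ]
}}

```text
time: 9.45
tool_pos: [0.5045, 0.2266, 0.0973]
tool_rot: [1.139, 1.252, -1.139]
contact_force: [-0.1, -0.3, -0.4]
width: 0.013
```

Emit:
{"op": "drive_tool", "data": {
  "steps": [
    [0,0.1,0,0,0,0,0],
    [0,0.0,0,0,0,0,0]
  ]
}}

```text
time: 9.65
tool_pos: [0.5046, 0.2266, 0.0967]
tool_rot: [1.14, 1.253, -1.139]
contact_force: [-1.5, 0.2, 3.4]
width: 0.0133
```

Contact came at the expected seat height. Releasing and retreating.

Emit:
{"op": "drive_tool", "data": {
  "steps": [
    [0.5,0,0,0,0,0,0],
    [0.5,0,0,0,0,0,0],
    [0.5,0,0,0,0,0,0],
    [0.5,0,0,0,0,0,0]
  ]
}}

```text
time: 10.05
tool_pos: [0.5045, 0.2267, 0.0963]
tool_rot: [1.139, 1.252, -1.139]
contact_force: [-0.6, -0.3, -0.0]
width: 0.0426
```

Emit:
{"op": "drive_tool", "data": {
  "steps": [
    [0.5,-2,0,0,0,0,0],
    [0.5,-4,0,0,0,0,0],
    [0.5,-4,0,0,0,0,0],
    [0.5,-4,0,0,0,0,0],
    [1,0,0,0,0,0,0]
  ]
}}

```text
time: 10.55
tool_pos: [0.507, 0.2264, 0.241]
tool_rot: [1.144, 1.249, -1.133]
contact_force: [0.3, -0.5, 0.2]
width: 0.0557
```

```bash
cat > lid.py <<'E'
from h import *
def lid():
  for c in ('wrist','top'):
    d=get_image(c)
    P=cloud(d);hsv=cv2.cvtColor(d['image'],cv2.COLOR_RGB2HSV);H,S,V=[hsv[...,i].astype(int) for i in range(3)]
    m=np.hypot(P[...,0]-.505,P[...,1]-.226)<.07
    w=m&(P[...,2]>.08)&(P[...,2]<.11)&(S<60); print(c,'disc',w.sum(),np.nanmedian(P[w][:,2]).round(4))
    if w.sum()>50: p=P[w];print('plane',np.linalg.lstsq(np.c_[p[:,:2]-[.505,.226],np.ones(len(p))],p[:,2],rcond=None)[0].round(4))
    b=m&(P[...,2]>.112)&(P[...,2]<.14)&(H<18)&(S>120); print('bar',b.sum(),ang(P[b]) if b.sum()>5 else '', np.median(P[b][:,2]).round(4) if b.any() else '')
E
python3 - <<'E'
from lid import *
lid()
to([.533,-.251,.235],76)
E
```

```text
wrist disc 7377 0.0875
plane [-0.0008 -0.0006  0.0875]
bar 1370 (array([504.3, 225.9]), array([63.4, 13.4]), 5.2) 0.1253
top disc 286 0.0878
plane [-0.005   0.0139  0.0881]
bar 0  
t 10.65 pos [0.5047 0.2269 0.2369] x [ 0.001  0.001 -1.   ] jaw yaw -84.5 q7 -1.381 w 0.07051278769747299 F [-1.5 -1.2 -0.1]
shift cm [ 0.13 -1.73 47.85]
rx 0.34 or -2.802
```

The lid is down and level: disc top at 87.5 mm against 88 expected, bar at 5.2°. On to the knob.

Emit:
{"op": "drive_tool", "data": {
  "steps": [
    [1,0,-0.2,4.8,0,0,0],
    [1,0,-0.2,4.8,0,0,0],
    [1,0,-0.2,4.8,0,0,0],
    [1,0,-0.2,4.8,0,0,0],
    [1,0,-0.2,4.8,0,0,0]
  ]
}}

```text
time: 11.15
tool_pos: [0.5164, -0.0146, 0.2351]
tool_rot: [1.138, 1.254, -1.14]
contact_force: [0.4, 0.5, 0.1]
width: 0.0858
```

Emit:
{"op": "drive_tool", "data": {
  "steps": [
    [1,0,-0.2,4.8,0,0,0],
    [1,0,-0.2,4.8,0,0,0],
    [1,0,-0.2,4.8,0,0,0],
    [1,0,-0.2,4.8,0,0,0],
    [1,0,-0.2,4.7,0,0,0]
  ]
}}

```text
time: 11.65
tool_pos: [0.5293, -0.2535, 0.2348]
tool_rot: [1.139, 1.255, -1.14]
contact_force: [1.1, 0.2, 0.5]
width: 0.0852
```

Emit:
{"op": "drive_tool", "data": {
  "steps": [
    [1,0,0,0,0.12,0,0],
    [1,0,0,0,0.12,0,0],
    [1,0,0,0,0.1,0,0],
    [1,0,0,0,0,0,0],
    [1,0,0,0,0,0,0]
  ]
}}

```text
time: 12.15
tool_pos: [0.5296, -0.2517, 0.2352]
tool_rot: [1.385, 1.086, -1.387]
contact_force: [0.1, 0.3, -0.6]
width: 0.0856
```

```bash
python3 - <<'E'
from h import *
d=get_image('wrist');save('k1',d['image'])
P=cloud(d);hsv=cv2.cvtColor(d['image'],cv2.COLOR_RGB2HSV);H,S,V=[hsv[...,i].astype(int) for i in range(3)]
m=np.hypot(P[...,0]-.533,P[...,1]+.251)<.07
b=m&(P[...,2]>.085)&(P[...,2]<.1);print(b.sum(),ang(P[b]),np.median(P[b][:,2]))
k=m&(P[...,2]<.1)&((H<8)|(H>172))&(S>120)&(V>60);n,l,st,ce=cv2.connectedComponentsWithStats(k.astype(np.uint8))
for i in range(1,n): 
    if st[i][4]>8:print('red',st[i][4],ce[i].round(),np.nanmedian(P[l==i],0).round(4),ang(P[l==i]))
to([.533,-.251,.063],76)
E
```

```text
875 (array([ 532.7, -252.2]), array([13.9, 46.3]), 165.8) 0.0933038494695358
red 84 [320. 166.] [ 0.5714 -0.2643  0.0483] (array([ 571.9, -264.4]), array([ 5.1, 13.2]), 161.4)
red 123 [317. 239.] [ 0.5181 -0.2484  0.0941] (array([ 510.3, -246.3]), array([ 4. , 38.5]), 166.1)
t 12.2 pos [ 0.5297 -0.2517  0.2356] x [-0.001  0.    -1.   ] jaw yaw -103.9 q7 -0.861 w 0.08532898027488693 F [-0.2  0.4 -0.4]
shift cm [17.26  0.32 -0.15]
rx 0.002 or -3.139
```

View pics/k1.png

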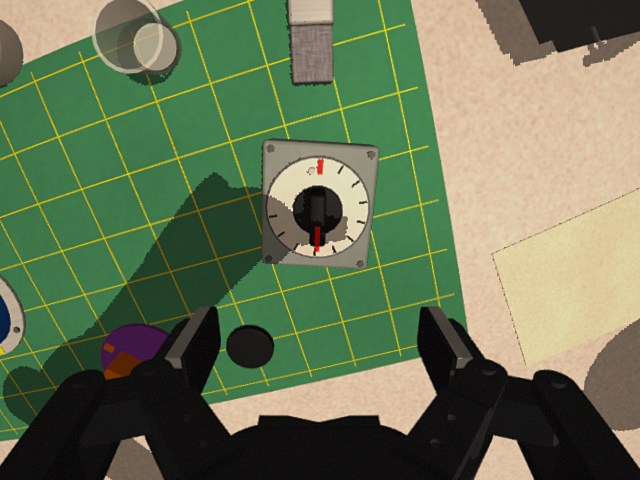

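The wide red zero mark is at (320,166) and the pointer at (317,239). That is about 3.09 rad to turn back, within joint 7's range.

Emit:
{"op": "drive_tool", "data": {
  "steps": [
    [1,1,0.3,0,0,0,0],
    [1,5,0,0,0,0,0],
    [1,4,0,0,0,0,0],
    [1,3,0,0,0,0,0],
    [1,0,0,0,0,0,0]
  ]
}}

```text
time: 12.7
tool_pos: [0.531, -0.251, 0.1022]
tool_rot: [1.386, 1.09, -1.39]
contact_force: [0.1, 0.3, 0.3]
width: 0.0851
```

Emit:
{"op": "drive_tool", "data": {
  "steps": [
    [1,2,0,0,0,0,0],
    [1,1.5,0,0,0,0,0],
    [1,0.7,0,0,0,0,0],
    [1,0,0,0,0,0,0]
  ]
}}

```text
time: 13.1
tool_pos: [0.5327, -0.2527, 0.0641]
tool_rot: [1.387, 1.084, -1.388]
contact_force: [-0.0, -1.1, -0.3]
width: 0.0853
```

Emit:
{"op": "drive_tool", "data": {
  "steps": [
    [0,0,0,0,0,0,0],
    [0,0,0,0,0,0,0],
    [0,0,0,0,0,0,0],
    [0,0,0,0,0,0,0],
    [0,0,0,0,0,0,0]
  ]
}}

```text
time: 13.6
tool_pos: [0.5332, -0.2518, 0.0646]
tool_rot: [1.389, 1.085, -1.386]
contact_force: [-0.6, 14.6, 28.1]
width: 0.0129
```

Emit:
{"op": "drive_tool", "data": {
  "steps": [
    [0,0,0,0,0,0,0],
    [0,0,0,0,-0.05,0,0],
    [0,0,0,0,-0.05,0,0],
    [0,0,0,0,-0.05,0,0],
    [0,0,0,0,-0.05,0,0]
  ]
}}

```text
time: 14.1
tool_pos: [0.5332, -0.2517, 0.0648]
tool_rot: [1.242, 1.19, -1.239]
contact_force: [-0.3, 4.8, 6.7]
width: 0.0128
```

```bash
python3 -c "
from h import *
to([.5327,-.2522,.063],162.7-90);print(telemetry.get_obs()['torque'])"
```

```text
t 14.1 pos [ 0.5332 -0.2517  0.0648] x [ 0.001  0.002 -1.   ] jaw yaw -92.4 q7 -0.531 w 0.012829551637914346 F [-0.3  4.8  6.7]
shift cm [ 0.18 -0.05  0.05]
rx 0.26 or -2.882
[ 0.8773892   0.17190068 -0.04531326]
```

Forces are small and it turns freely. About 2.88 rad to go.

Emit:
{"op": "drive_tool", "data": {
  "steps": [
    [0,0,0,0,-0.1,0,0],
    [0,0,0,0,-0.1,0,0],
    [0,0,0,0,-0.1,0,0],
    [0,0,0,0,-0.1,0,0],
    [0,0,0,0,-0.1,0,0]
  ]
}}

```text
time: 14.6
tool_pos: [0.5333, -0.2518, 0.0648]
tool_rot: [0.866, 1.392, -0.863]
contact_force: [0.2, 4.3, 6.4]
width: 0.013
```

Emit:
{"op": "drive_tool", "data": {
  "steps": [
    [0,0,0,0,-0.1,0,0],
    [0,0,0,0,-0.1,0,0],
    [0,0,0,0,-0.1,0,0],
    [0,0,0,0,-0.1,0,0],
    [0,0,0,0,-0.1,0,0]
  ]
}}

```text
time: 15.1
tool_pos: [0.5333, -0.2518, 0.0648]
tool_rot: [0.48, 1.517, -0.477]
contact_force: [0.7, 4.0, 5.8]
width: 0.0134
```

Emit:
{"op": "drive_tool", "data": {
  "steps": [
    [0,0,0,0,-0.1,0,0],
    [0,0,0,0,-0.1,0,0],
    [0,0,0,0,-0.1,0,0],
    [0,0,0,0,-0.1,0,0],
    [0,0,0,0,-0.1,0,0]
  ]
}}

```text
time: 15.6
tool_pos: [0.5334, -0.2517, 0.0648]
tool_rot: [0.088, 1.568, -0.086]
contact_force: [0.3, 5.1, 5.4]
width: 0.0131
```

Emit:
{"op": "drive_tool", "data": {
  "steps": [
    [0,0,0,0,-0.1,0,0],
    [0,0,0,0,-0.1,0,0],
    [0,0,0,0,-0.1,0,0],
    [0,0,0,0,-0.1,0,0],
    [0,0,0,0,-0.1,0,0]
  ]
}}

```text
time: 16.1
tool_pos: [0.5334, -0.2517, 0.0648]
tool_rot: [-0.304, 1.548, 0.306]
contact_force: [0.1, 4.6, 5.2]
width: 0.0133
```

Emit:
{"op": "drive_tool", "data": {
  "steps": [
    [0,0,0,0,-0.1,0,0],
    [0,0,0,0,-0.1,0,0],
    [0,0,0,0,-0.1,0,0],
    [0,0,0,0,-0.1,0,0],
    [0,0,0,0,-0.1,0,0]
  ]
}}

```text
time: 16.6
tool_pos: [0.5334, -0.2516, 0.0648]
tool_rot: [-0.693, 1.456, 0.694]
contact_force: [0.6, 4.5, 4.4]
width: 0.0134
```

```bash
python3 -c "
from h import *
to([.5327,-.2522,.063],162.7-90);print(telemetry.get_obs()['torque'])"
```

```text
t 16.6 pos [ 0.5334 -0.2516  0.0648] x [ 0.001  0.001 -1.   ] jaw yaw 50.9 q7 1.301 w 0.013364265335476412 F [0.6 4.5 4.4]
shift cm [ 0.18  0.02 -0.09]
rx -0.38 or 2.762
[ 1.2032099  -0.09678695 -0.04446714]
```

Emit:
{"op": "drive_tool", "data": {
  "steps": [
    [0,0,0,0,-0.1,0,0],
    [0,0,0,0,-0.1,0,0],
    [0,0,0,0,-0.1,0,0],
    [0,0,0,0,-0.04,0,0],
    [0,0,0,0,0,0,0]
  ]
}}

```text
time: 17.1
tool_pos: [0.5334, -0.2515, 0.0648]
tool_rot: [-0.951, 1.351, 0.952]
contact_force: [0.3, 5.1, 6.1]
width: 0.0133
```

```bash
python3 -c "
from h import *
to([.5327,-.2522,.063],162.7-90);print(telemetry.get_obs()['torque'])"
```

```text
t 17.1 pos [ 0.5334 -0.2515  0.0648] x [ 0.001  0.001 -1.   ] jaw yaw 70.3 q7 1.546 w 0.013273617620600997 F [0.3 5.1 6.1]
shift cm [ 0.18  0.04 -0.09]
rx -0.042 or 3.099
[ 1.23122663 -0.12494214  0.07245726]
```

Emit:
{"op": "drive_tool", "data": {
  "steps": [
    [0,0,0,0,-0.03,0,0],
    [0,0,0,0,-0.03,0,0],
    [0,0,0,0,0,0,0]
  ]
}}

```text
time: 17.4
tool_pos: [0.5334, -0.2515, 0.0648]
tool_rot: [-0.995, 1.33, 0.996]
contact_force: [0.6, 6.9, 5.3]
width: 0.0128
```

```bash
python3 -c "
from h import *
to([.5327,-.2522,.063],162.7-90);print(telemetry.get_obs()['torque'])"
```

```text
t 17.4 pos [ 0.5334 -0.2515  0.0648] x [ 0.001  0.002 -1.   ] jaw yaw 73.6 q7 1.588 w 0.012773186492378677 F [0.6 6.9 5.3]
shift cm [ 0.18  0.05 -0.08]
rx 0.015 or -3.126
[ 1.36506638 -0.11306314 -0.73145274]
```

The torque rose to 0.73 N m at the expected angle, so the knob is at the stop. Letting go and backing off.

Emit:
{"op": "drive_tool", "data": {
  "steps": [
    [1,0,0,0,0,0,0],
    [1,0,0,0,0,0,0],
    [1,0,0,0,0,0,0],
    [1,0,0,0,0,0,0],
    [1,0,0,0,0,0,0]
  ]
}}

```text
time: 17.9
tool_pos: [0.5328, -0.253, 0.0642]
tool_rot: [-0.995, 1.332, 0.995]
contact_force: [0.5, -0.2, 0.0]
width: 0.0835
```

Emit:
{"op": "drive_tool", "data": {
  "steps": [
    [1,-2,0,0,0,0,0],
    [1,-4,0,0,0,0,0],
    [1,-5,0,0,0,0,0],
    [1,-5,0,0,0,0,0],
    [1,0,0,0,0,0,0]
  ]
}}

```text
time: 18.4
tool_pos: [0.5359, -0.2542, 0.2314]
tool_rot: [-1.002, 1.325, 0.986]
contact_force: [1.3, -0.6, 0.0]
width: 0.0856
```

```bash
python3 - <<'E'
from h import *
d=get_image('wrist')
P=cloud(d);hsv=cv2.cvtColor(d['image'],cv2.COLOR_RGB2HSV);H,S,V=[hsv[...,i].astype(int) for i in range(3)]
m=np.hypot(P[...,0]-.533,P[...,1]+.2515)<.07
b=m&(P[...,2]>.085)&(P[...,2]<.1);print(b.sum(),ang(P[b]))
k=m&(P[...,2]<.1)&((H<8)|(H>172))&(S>120)&(V>60);n,l,st,ce=cv2.connectedComponentsWithStats(k.astype(np.uint8))
for i in range(1,n): 
    if st[i][4]>8:
        q=np.nanmedian(P[l==i],0);print('red',st[i][4],ce[i].round(),q.round(4),ang(P[l==i]),np.degrees(np.arctan2(q[1]+.2519,q[0]-.533)))
s=get_image('side')['image'];t=get_image('top')['image']
save('end',np.vstack([np.hstack([cv2.resize(d['image'],(400,300)),cv2.resize(d['image'][120:270,220:420],(400,300))]),np.hstack([cv2.resize(s,(400,300)),cv2.resize(t,(400,300))])]))
from lid import lid
lid()
E
```

```text
895 (array([ 532. , -251.8]), array([13.6, 45.8]), 163.3)
red 162 [320. 241.] [ 0.5481 -0.2572  0.0937] (array([ 557.3, -259.8]), array([ 4.3, 43.3]), 163.3) -19.35459753803133
wrist disc 0 nan
bar 0  
top disc 1477 0.0876
plane [-0.0014 -0.0009  0.0876]
bar 159 (array([503.9, 228.6]), array([62.2, 13.6]), 5.5) 0.1251
  return np.nanmean(a, axis, out=out, keepdims=keepdims)
```

View pics/end.png

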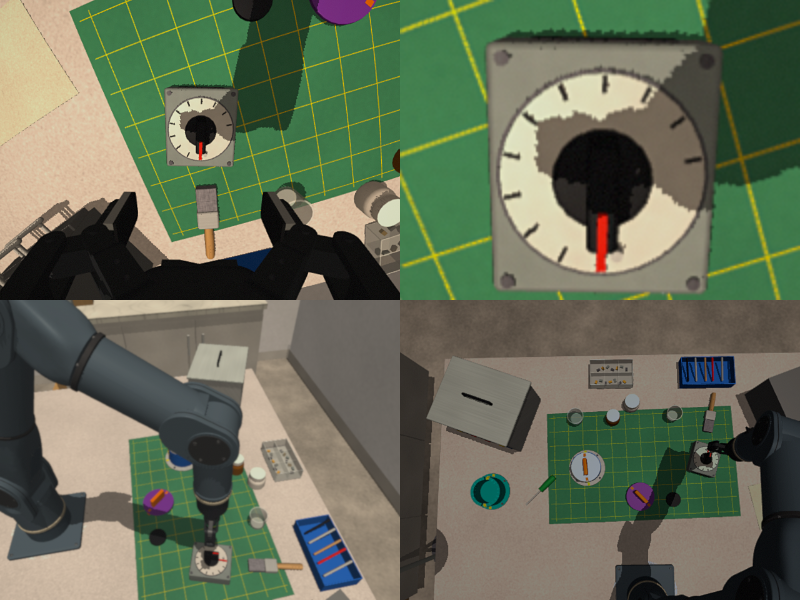

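The pointer (602,240 in the crop) lies in line with the red zero mark. The lid sits flush on the pot, and the bystanders in view are where they were. Handing in.

```bash
python3 -c "
from plant import ticket
print(ticket.hand_in())"
```

```text
the job is handed in; nothing more can be done
None
```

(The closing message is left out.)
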